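# Key the kitchen's gas safety switch and hold it on

### The arm

A 6-joint arm with a two-finger parallel gripper is mounted at the origin on the work surface. World frame = base frame: x ahead of the robot, y to its left, z up, the work surface at z = 0. Lengths are in m, angles in degrees, forces in N, time in s.
With the tool pointing down it reaches from about 0.35 to 1 m from the base axis. Payload 7.1 kg.
Tool frame: the origin (TCP) lies at the centre of the arm's flange, where the gripper is bolted on; the fingertips stand 173 mm ahead of it and the grasp point (between the pads) lies 155 mm ahead of it; z points along the fingers, y is the direction in which the jaws open and shut (so a half turn about z gives the same grasp; the last joint's range is limited). The gripper opens to 85 mm and grips with 20 to 120 N. Pads are 22 mm wide; open, the fingers measure 114 mm over their backs; the gripper's body (76 mm by 85 mm) begins 54 mm behind the grasp point. The pads swing forward as they close: fully open they stand 13 mm farther back than shut.
Start: joints at [-66.692, 24.242, 93.386, -0, 62.372, -1.089], TCP at [0.258, -0.569, 0.405] pointing down, gripper open.
Joint ranges: [-172.04, 172.04], [-51.8, 120.97], [4.93, 147.93], [-75.15, 255.16], [6.16, 154.13], [-145.62, 145.62]. Speed limits (degrees/s): [136.94, 136.94, 172.46, 180, 180, 180].

### API

Orientations are given as [roll, pitch, yaw] about the fixed x, y, z axes, in that order (R = Rz(yaw) Ry(pitch) Rx(roll)).
In Python, from plant import env, camera, camera_model, workorder gives the robot as it stands.
- The arm moves only by the tool jog_arm, never from a script. Its argument "rows" is a list of rows, each a list of 7 numbers: the shift along the tool's x, y, z scaled (see below), then the turn, a rotation vector about the tool's x, y, z scaled (see below), then the gripper's target within -1 to 1 (shut at 1, half-way at 0, fully open at -1). A call has 1 to 5 rows; each row shifts and turns the commanded pose from where the row before left it, along the tool's axes as they then stand; what a row does not reach is not made up. The controller multiplies each number of a shift by 0.02 m and each number of a turn by 60 degrees. A row lasts 1/12 s, in which the tool goes at most 41.7 mm and 7.16 degrees, less where a joint would pass 70% of its speed; a pose out of reach is approached as far as the arm can. A call with a number of a shift or a turn outside -1 to 1 is refused whole. A call with a gripper value outside its range is refused whole. The fingers move at their own pace and stop on an object; "force" is the grip in N (left out, the last holds). Time passes only in rows, so rows that do not move let the fingers close. It gives the time, the measured TCP pose, the force and the opening at its end, in the units of the state.
- env.get_state(): the state, without advancing time (a new reading comes with each control period).
- camera(name): name is "scene" or "top"; returns the picture (420x560x3 uint8, blue, green, red); there is no depth.
- camera_model(name): a dict with "mtx" (3x3 intrinsics, pixels), "R" (3x3) and "t" (3): a world point X has camera coordinates R X + t. Camera axes: x right, y down, z forward; pixel columns grow to the right and rows downward; lengths in m; the calibration is good to about 2 mm. A picture is of the moment at which its call begins. camera_model takes no time and is no camera call.
- workorder.hand_in(): hands the job in, once; it reports no verdict.
The state is a dict: "time_s": time; "joint_pos": joint angles; "dq": joint speeds; "tau": joint torques, N m; "ee_pos": TCP position; "ee_rot": TCP orientation; "force": force on the tool from outside, world axes, zero at the start; "ft_torque": the same for the moment, N m; "gripper_width": opening from 0.0 (shut) to 1.0 (fully open).
Only numpy, scipy, OpenCV 4.12 (cv2) and the standard library are available. Lean on these libraries where they do the work, as an engineer would, in place of code of your own. Each camera call takes 0.05 s, during which the arm holds its last target.

### The job

Take the key with the wide rectangular bow out of the key stand, push its blade fully home into the slot of the gas safety switch, working it past the sticky spring pins, and only then turn it clockwise a quarter turn to the stop. The switch springs back by itself, so finish while still gripping the key and holding it turned. Leave the other two keys in the stand and do not disturb the other things on the counter.

Things in the scene. Friction and masses are not known exactly. Their poses are not given: they have to be found in the camera images.
- wide_key: The key to use, upright in one of the stand's slots (varies). Origin: centre of the blade's tip, at the bottom; z up the key, y across the flat bow, x through its thickness. Flat steel blade 12 (y) x 4 mm (x) from the tip to 26 mm up, its lowest 6 mm tapering to 6 x 2; round neck 3.8 mm thick from 26 to 34 mm; stem 16 x 8 from 34 to 48 mm, its underside is the shoulder. 45 g.
- wide_bow (a point): Centre of that key's bow, 62 mm above the tip, same axes: a black plastic rectangular plate 40 wide (y) x 8 thick (x) x 32 mm tall (46 to 78 mm above the tip). Grip it across the 8 mm thickness. The key is the same either way round (half turn about z). In the stand the shoulder rests on the stand's top.
- round_key: Left alone: key with a round disc bow, 32 mm diameter, 8 mm thick, centre 62 mm above the tip, same black plastic and steel; its blade has no neck and would not turn in the switch. In another slot of the stand. Origin and axes as the wide key's.
- slim_key: Left alone: key with a narrow upright bow 16 wide x 8 thick x 34 mm tall, centre 62 mm above the tip, same black plastic and steel; its blade has no neck and would not turn in the switch. In another slot of the stand. Origin and axes as the wide key's.
- key_stand: Fixed aluminium block 56 (x) x 200 (y) x 40 mm tall with three slots in its top, 62 mm apart along its y axis (at y = -62, 0, 62 mm), each 13.2 wide (y) x 5.2 mm (x) and 36 mm deep. The keys' y axes lie along the stand's y axis. Origin: centre of its underside.
- switch_box: Gas safety switch: fixed grey enclosure 160 (x) x 200 (y) x 80 mm tall, with a square steel bezel 46 x 46 x 5 mm in the middle of its top, which has the key slot. Two small white pilot lamps on top stand 6 mm high. Origin: centre of its underside; its axes are those of lock_mouth.
- lock_mouth (a point): Centre of the key slot at the bezel's top face, 85 mm above the counter, z up. Slot 13.2 mm long (y) x 5.2 mm wide (x). Fully home, the key's shoulder rests on the bezel, its tip 34 mm below this point; only then (within 3 mm) may it be turned, as just the thin neck is in the bezel; turned, the blade is trapped under the bezel.
- pins (a point): Centre of the keyway between two sticky spring pins, 20 mm below the mouth. The pins poke 2.5 mm into the keyway from its y ends: one 16 mm below the mouth at +y, one 24 mm below at -y. Pushing the key past them takes roughly 5 to 20 N downward; twisting to and fro by a few hundredths of a radian may ease it.
- key_switch (a joint): Turn of the switch's plug, rad: 0 at rest (plug slot in line with the bezel slot), growing as the key turns clockwise seen from above, stop at 1.4. A spring turns it back: about 0.025 N m at 0, 0.095 N m at the stop. The blade has about 0.1 to 0.2 rad of slack in the plug, so the key turns that much further than the plug.
- shaker: Bystander: steel shaker, 44 mm diameter, 70 mm tall, beyond the key stand. Origin: centre of its underside.
- ramekin: Bystander: white ceramic bowl, 84 mm diameter, 42 mm tall, on the robot's side of the key stand. Origin: centre of its underside.
- spoon: Bystander: steel spoon lying along its x axis on the robot's side of the switch box.
- spice_jar: Bystander: glass jar with steel cap, 54 mm diameter, 85 mm tall, beyond the switch box. Origin: centre of its underside.
- spatula: Bystander: spatula lying along its x axis, to the robot's right.
Mind the look-alikes: they are no part of the job. Leave any purple look-alike of the wide_key alone. Several things look just like the key_stand: the one meant starts farthest to the robot's right.

How it is judged:
By the outcome, as a careful person would: the job done as asked, in the order asked, and still so for the second after the job is handed in, while the arm keeps its last pose, push and grip.
It also fails if it takes over 45 s, if anything falls off the work surface, if the arm or the gripper's body presses on something with over 40 N, if the wrist force passes 120 N, or if a joint passes its speed limit or range.

## Working session

There is one attempt and no reset: what is moved stays moved. The work goes in short steps, Python scripts to look and compute and a tool call to move; the robot and the scene stay as the last step left them, time stands still between calls to the robot, and variables do not carry over. Pictures are saved under pics/ and viewed, and the job is handed in when it is done.

Besides the shell and the picture viewer there is one more tool, called after "Call:" as name([rows], argument=value, ...), one row to a line, values as JSON. jog_arm: Moves the arm, as the interface text tells. Its arguments: {"type":"object","properties":{"rows":{"type":"array","items":{"type":"array","items":{"type":"number"}}},"force":{"type":"number"}},"required":["rows"]}

```bash
ls; mkdir -p pics; python3 - <<'E'
from plant import env,camera,camera_model
import cv2
print(env.get_state())
for n in("scene","top"):
    cv2.imwrite(f"pics/{n}0.png",camera(n)); m=camera_model(n); print(n,m)
E
```

```text
pics
{'time_s': 0.0, 'joint_pos': array([-6.66952906e+01,  2.42861060e+01,  9.34317843e+01, -4.85021411e-04,
        6.23712438e+01, -1.08704140e+00]), 'dq': array([ 0.01327425, -0.0253568 ,  0.05889522, -0.05585539,  0.05122325,
        0.10104066]), 'tau': array([-1.18168540e-03, -5.57392430e+01, -2.81743151e+01, -1.75400082e-04,
        7.42537959e-03,  1.25545628e-05]), 'ee_pos': array([ 0.25803749, -0.56894394,  0.40392481]), 'ee_rot': array([-1.79910874e+02, -1.26170295e-03,  2.43919751e+01]), 'force': array([0.11794302, 0.11165495, 0.16103526]), 'ft_torque': array([-0.00118233, -0.00306732,  0.01628664]), 'gripper_width': 1.0021299259504435}
scene {'mtx': array([[497.63159478,   0.        , 276.40559388],
       [  0.        , 497.63159478, 203.92569458],
       [  0.        ,   0.        ,   1.        ]]), 'R': array([[ 0.16091218,  0.98690608,  0.01112049],
       [ 0.83264421, -0.12969343, -0.53840806],
       [-0.52991593,  0.09589582, -0.84261088]]), 't': array([-0.06025766, -0.43772543,  1.63047577])}
top {'mtx': array([[415.06777283,   0.        , 275.21620523],
       [  0.        , 415.06777283, 215.27942548],
       [  0.        ,   0.        ,   1.        ]]), 'R': array([[-0.00670889, -0.99980702,  0.01846382],
       [-0.9932958 ,  0.004532  , -0.11551156],
       [ 0.11540559, -0.01911499, -0.99313452]]), 't': array([-0.06125252,  0.55630331,  1.3306809 ])}
```

View pics/scene0.png

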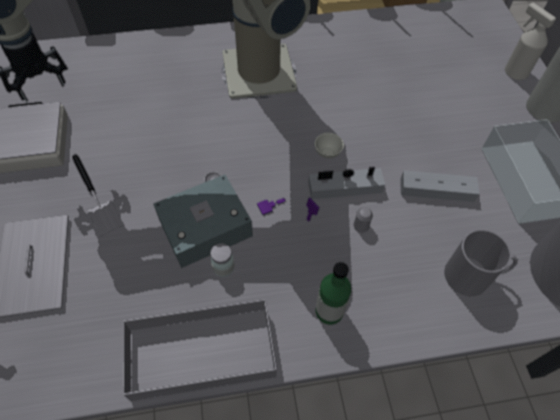

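View pics/top0.png

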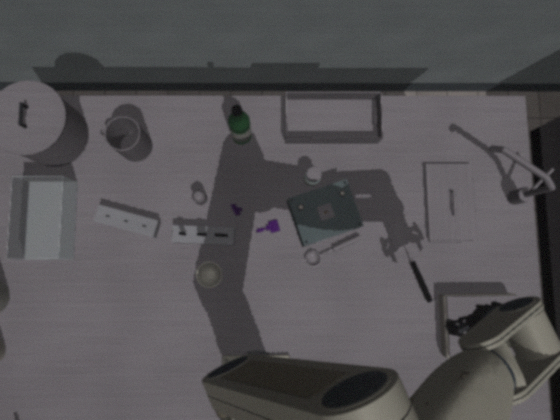

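The scene view shows the stand with keys at about (345,182), an empty twin at (440,185), and the switch box at about (203,215) with its bezel at (203,211). Two purple look-alikes lie at (265,206) and (312,208). I'll zoom in.

```bash
python3 - <<'E'
import cv2
a=cv2.imread("pics/scene0.png");b=cv2.imread("pics/top0.png")
def z(im,x0,y0,w,h,s,n): cv2.imwrite(n,cv2.convertScaleAbs(cv2.resize(im[y0:y0+h,x0:x0+w],None,fx=s,fy=s,interpolation=cv2.INTER_CUBIC),alpha=1.5))
z(a,295,130,100,75,8,"pics/s1.png");z(a,145,160,120,90,6.6,"pics/s2.png")
z(b,160,210,80,60,10,"pics/t1.png");z(b,275,160,110,82,7,"pics/t2.png")
E
```

```text
(no output)
```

View pics/s1.png

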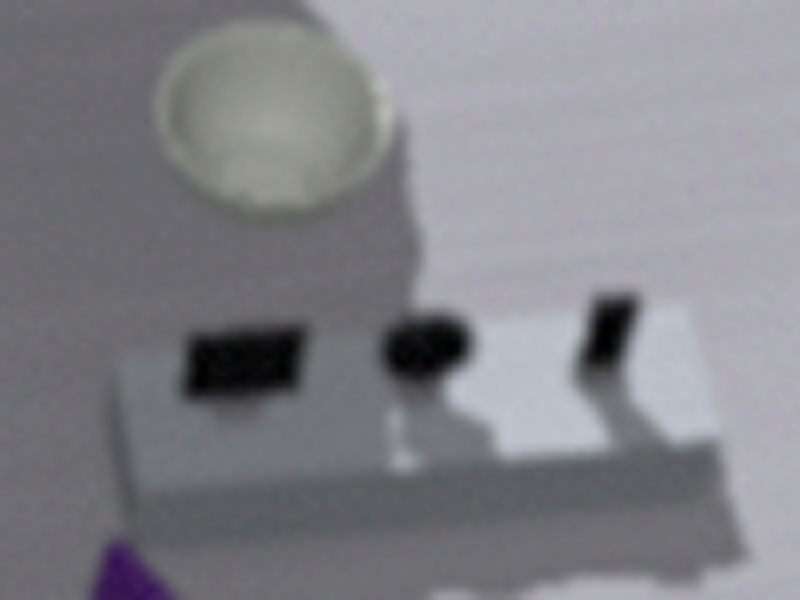

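View pics/s2.png

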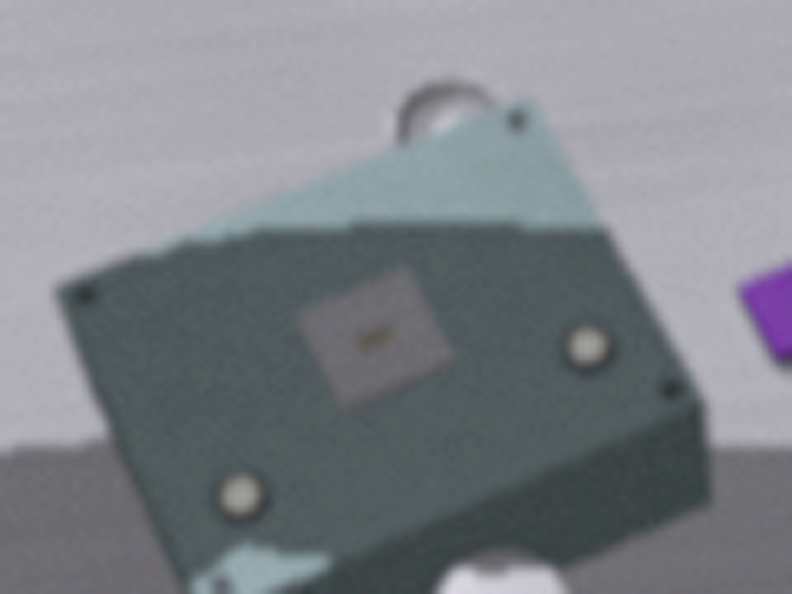

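View pics/t1.png

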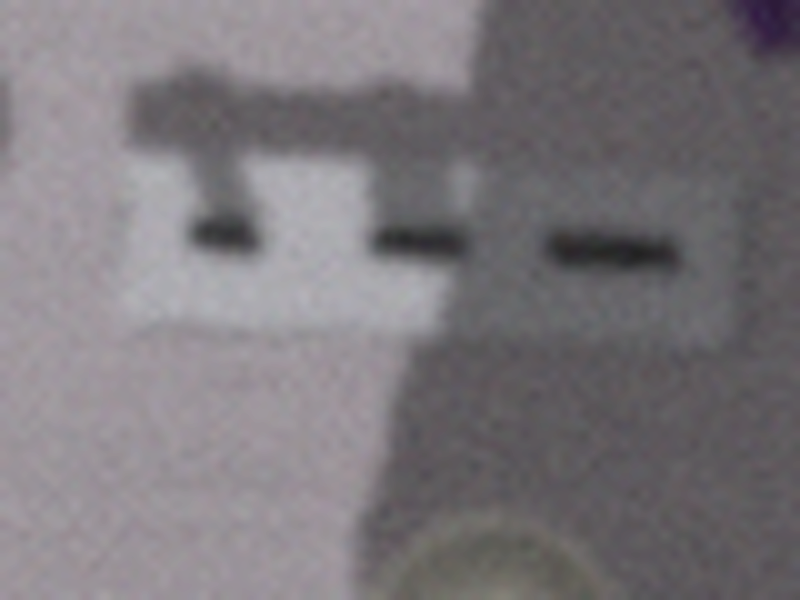

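View pics/t2.png

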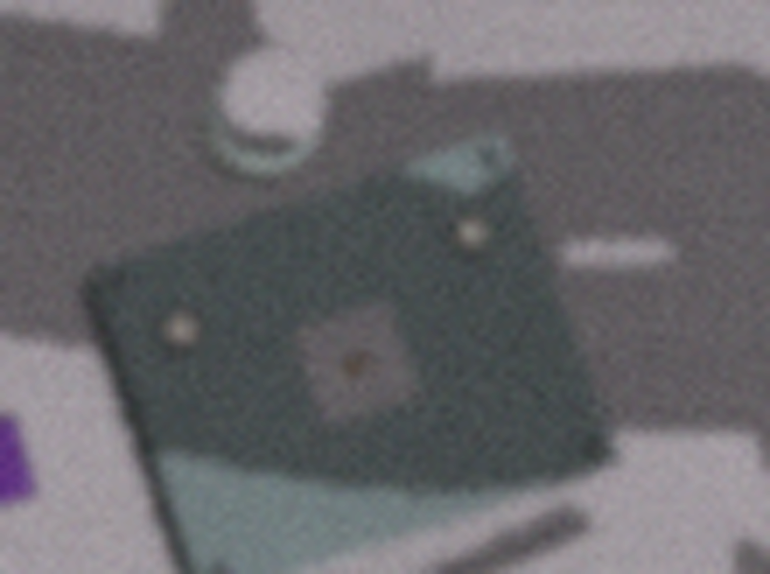

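```bash
cat > h.py <<'E'
import numpy as np
from plant import env,camera,camera_model
from scipy.optimize import least_squares
M={n:camera_model(n) for n in("scene","top")}
def proj(n,X):
    m=M[n];c=np.atleast_2d(X)@m["R"].T+m["t"];p=c@m["mtx"].T;return p[:,:2]/p[:,2:]
def back(n,uv,z):
    m=M[n];uv=np.atleast_2d(uv).astype(float);d=np.c_[uv,np.ones(len(uv))]@np.linalg.inv(m["mtx"]).T@m["R"];o=-m["R"].T@m["t"]
    return o+d*((z-o[2])/d[:,2])[:,None]
def crop(uv,x0,y0,s): return np.array([x0,y0])+(np.array(uv,float)+.5)/s-.5
E
python3 - <<'E'
from h import *
np.set_printoptions(precision=4,suppress=True)
s1=lambda p:crop(p,295,130,8);s2=lambda p:crop(p,145,160,6.6);t1=lambda p:crop(p,160,210,10);t2=lambda p:crop(p,275,160,7)
print("bezel scene",b:=back("scene",s2([(298,312),(407,265),(453,352),(347,407)]),.085),b.mean(0)); print("slot",back("scene",s2([(375,340)]),.085))
print("box sc",back("scene",s2([(60,290),(530,98),(705,400)]),.08))
print("bezel top",b:=back("top",t2([(297,328),(390,300),(420,395),(328,425)]),.085),b.mean(0)); print("slot",back("top",t2([(355,362)]),.085))
print("box top",back("top",t2([(90,285),(510,140),(612,455)]),.08))
print("stand sc",back("scene",s1([(118,362),(690,308),(722,442),(135,492)]),.04))
print("stand top",back("top",t1([(130,155),(735,170),(725,345),(130,325)]),.04))
# bow tops : z=.084+... shoulder at 34mm rests at z=.04 -> tip z=.006, bow centre z=.068
print("bows sc (center .068)",back("scene",s1([(247,363),(428,347),(610,335)]),.068))
print("bows top (top .084)",back("top",t1([(613,250),(420,240),(224,235)]),.08))
E
```

```text
bezel scene [[ 0.5506 -0.2491  0.085 ]
 [ 0.5358 -0.2066  0.085 ]
 [ 0.5774 -0.1929  0.085 ]
 [ 0.5952 -0.234   0.085 ]] [ 0.5648 -0.2206  0.085 ]
slot [[ 0.5676 -0.2214  0.085 ]]
box sc [[ 0.5235 -0.3384  0.08  ]
 [ 0.4609 -0.1518  0.08  ]
 [ 0.6098 -0.1019  0.08  ]]
bezel top [[ 0.5775 -0.1961  0.085 ]
 [ 0.5902 -0.2387  0.085 ]
 [ 0.5467 -0.2513  0.085 ]
 [ 0.5333 -0.2094  0.085 ]] [ 0.5619 -0.2239  0.085 ]
slot [[ 0.5619 -0.2222  0.085 ]]
box top [[ 0.5984 -0.1027  0.08  ]
 [ 0.6649 -0.2963  0.08  ]
 [ 0.5195 -0.3388  0.08  ]]
stand sc [[0.468  0.0752 0.04  ]
 [0.4757 0.2745 0.04  ]
 [0.5318 0.2699 0.04  ]
 [0.5213 0.0703 0.04  ]]
stand top [[0.5247 0.269  0.04  ]
 [0.5189 0.0731 0.04  ]
 [0.462  0.0761 0.04  ]
 [0.4696 0.2678 0.04  ]]
bows sc (center .068) [[0.4946 0.1116 0.068 ]
 [0.4974 0.1727 0.068 ]
 [0.5019 0.2341 0.068 ]]
bows top (top .084) [[0.4902 0.108  0.08  ]
 [0.4937 0.1686 0.08  ]
 [0.4956 0.23   0.08  ]]
```

Call:
jog_arm([
  [0,0,0,0,0,-0.116,-1],
  [0,0,0,0,0,-0.116,-1],
  [0,0,0,0,0,-0.116,-1],
  [0,0,0,0,0,-0.116,-1],
  [0,0,0,0,0,-0.116,-1],
], force=90)

```text
time_s: 0.52
ee_pos: [0.2581, -0.569, 0.4042]
ee_rot: [-180.0, -0.0, 59.5]
force: [-0.1, 0.5, 0.5]
gripper_width: 1.001
```

Call:
jog_arm([
  [0,0,0,0,0,-0.116,-1],
  [0,0,0,0,0,-0.116,-1],
  [0,0,0,0,0,-0.116,-1],
  [0,0,0,0,0,-0.116,-1],
  [0,0,0,0,0,0,-1],
])

```text
time_s: 0.93
ee_pos: [0.2581, -0.569, 0.4043]
ee_rot: [-180.0, -0.0, 87.3]
force: [-0.3, -0.4, -0.3]
gripper_width: 0.997
```

Call:
jog_arm([
  [0.96,0.276,0,0,0,0,-1],
  [0.96,0.276,0,0,0,0,-1],
  [0.96,0.276,0,0,0,0,-1],
  [0.96,0.276,0,0,0,0,-1],
  [0.96,0.276,0,0,0,0,-1],
])

```text
time_s: 1.35
ee_pos: [0.2908, -0.4738, 0.4044]
ee_rot: [-180.0, -0.0, 86.8]
force: [0.4, 0.6, -0.6]
gripper_width: 0.996
```

Call:
jog_arm([
  [0.96,0.276,0,0,0,0,-1],
  [0.96,0.276,0,0,0,0,-1],
  [0.96,0.276,0,0,0,0,-1],
  [0.96,0.276,0,0,0,0,-1],
  [0.96,0.276,0,0,0,0,-1],
])

```text
time_s: 1.77
ee_pos: [0.3233, -0.3793, 0.4046]
ee_rot: [-180.0, -0.0, 86.8]
force: [0.0, 0.2, 0.2]
gripper_width: 0.995
```

Call:
jog_arm([
  [0.96,0.276,0,0,0,0,-1],
  [0.96,0.276,0,0,0,0,-1],
  [0.96,0.276,0,0,0,0,-1],
  [0.96,0.276,0,0,0,0,-1],
  [0.96,0.276,0,0,0,0,-1],
])

```text
time_s: 2.18
ee_pos: [0.3558, -0.2848, 0.4046]
ee_rot: [-180.0, -0.0, 86.8]
force: [0.5, -0.2, 0.4]
gripper_width: 0.998
```

Call:
jog_arm([
  [0.96,0.276,0,0,0,0,-1],
  [0.96,0.276,0,0,0,0,-1],
  [0.96,0.276,0,0,0,0,-1],
  [0.96,0.276,0,0,0,0,-1],
  [0.96,0.276,0,0,0,0,-1],
])

```text
time_s: 2.6
ee_pos: [0.3884, -0.1904, 0.4047]
ee_rot: [-180.0, -0.0, 86.8]
force: [-0.2, 0.0, -0.4]
gripper_width: 1.002
```

Call:
jog_arm([
  [0.96,0.276,0,0,0,0,-1],
  [0.96,0.276,0,0,0,0,-1],
  [0.96,0.276,0,0,0,0,-1],
  [0.96,0.276,0,0,0,0,-1],
  [0.96,0.276,0,0,0,0,-1],
])

```text
time_s: 3.02
ee_pos: [0.4209, -0.0959, 0.4047]
ee_rot: [-180.0, -0.0, 86.8]
force: [0.5, -0.7, 0.3]
gripper_width: 1.003
```

Call:
jog_arm([
  [0.96,0.276,0,0,0,0,-1],
  [0.96,0.276,0,0,0,0,-1],
  [0.96,0.276,0,0,0,0,-1],
  [0.96,0.276,0,0,0,0,-1],
  [0.96,0.276,0,0,0,0,-1],
])

```text
time_s: 3.43
ee_pos: [0.4534, -0.0015, 0.4047]
ee_rot: [-180.0, 0.0, 86.8]
force: [-0.6, 0.1, -0.2]
gripper_width: 1.004
```

Call:
jog_arm([
  [0.96,0.276,0,0,0,0,-1],
  [0.96,0.276,0,0,0,0,-1],
  [0.96,0.276,0,0,0,0,-1],
  [0.96,0.276,0,0,0,0,-1],
  [0,0,0,0,0,0,-1],
])

```text
time_s: 3.85
ee_pos: [0.4803, 0.0753, 0.4048]
ee_rot: [179.9, -0.1, 86.9]
force: [0.1, -0.2, 0.7]
gripper_width: 1.003
```

Call:
jog_arm([
  [0.336,0.102,1,0,0,0,-1],
  [0.336,0.102,1,0,0,0,-1],
  [0.336,0.102,1,0,0,0,-1],
  [0.336,0.102,1,0,0,0,-1],
  [0.336,0.102,1,0,0,0,-1],
])

```text
time_s: 4.27
ee_pos: [0.4911, 0.1059, 0.3038]
ee_rot: [-180.0, 0.0, 86.8]
force: [-0.3, -1.5, 0.3]
gripper_width: 0.999
```

Call:
jog_arm([
  [0,0,0.5,0,0,0,-1],
  [0,0,0,0,0,0,-1],
  [0,0,0,0,0,0,-1],
])

```text
time_s: 4.52
ee_pos: [0.4911, 0.1056, 0.2946]
ee_rot: [-179.9, 0.0, 87.0]
force: [0.2, 0.7, -0.3]
gripper_width: 1.0
```

```bash
cat > look.py <<'E'
import sys,cv2
from h import *
tag=sys.argv[1]; X=np.array([float(v) for v in sys.argv[2:5]]); s=8
s_=env.get_state(); print({k:np.round(s_[k],4) for k in("time_s","ee_pos","ee_rot","force","ft_torque","gripper_width","joint_pos")})
for n in("scene","top"):
    im=camera(n);cv2.imwrite(f"pics/{tag}_{n}.png",im); u=proj(n,X)[0]; x0,y0=int(u[0]-40),int(u[1]-35)
    cv2.imwrite(f"pics/{tag}_{n}z.png",cv2.convertScaleAbs(cv2.resize(im[y0:y0+70,x0:x0+80],None,fx=s,fy=s,interpolation=cv2.INTER_CUBIC),alpha=1.7)); print(n,x0,y0)
E
python3 look.py a .492 .11 .09
```

```text
{'time_s': np.float64(4.5167), 'ee_pos': array([0.4911, 0.1056, 0.2946]), 'ee_rot': array([-1.799225e+02,  2.460000e-02,  8.695770e+01]), 'force': array([ 0.1541,  0.7119, -0.3141]), 'ft_torque': array([-0.0071, -0.0088, -0.0767]), 'gripper_width': np.float64(0.9998), 'joint_pos': array([ 1.078330e+01,  2.366740e+01,  1.130102e+02, -7.900000e-03,
        4.340360e+01,  1.383140e+01])}
scene 285 134
top 179 198
```

View pics/a_scenez.png

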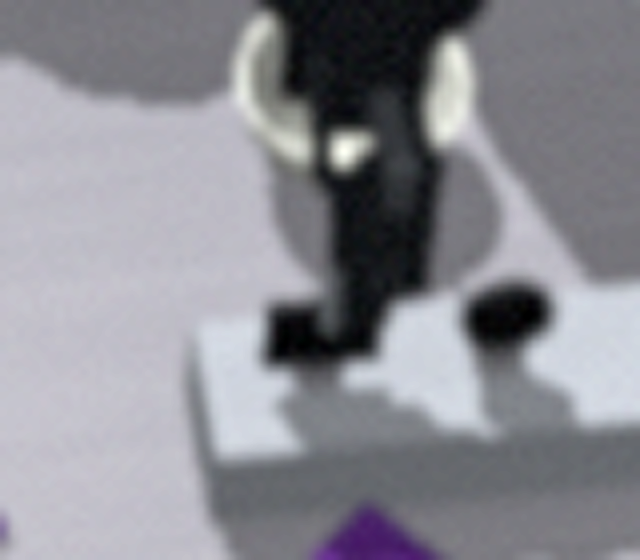

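View pics/a_topz.png

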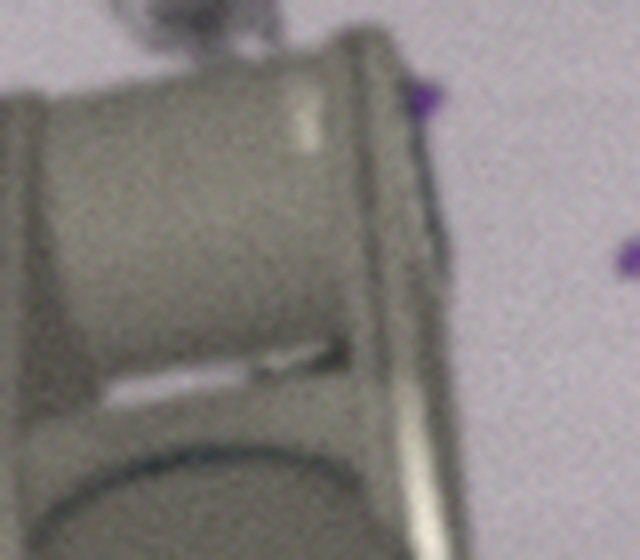

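```bash
python3 - <<'E'
from h import *
for dx in(.0425,.05,.057):
  for dy in (-.011,.011):
    print(dx,dy,((proj("scene",[.4911+dx,.1056+dy-dx*.055,.135])[0]-[285,134]+.5)*8-.5).round())
print(((proj("scene",[[.4924,.110+d,z] for d in(-.02,.02) for z in(.052,.084)])-[285,134]+.5)*8-.5).round())
E
```

```text
0.0425 -0.011 [313. 313.]
0.0425 0.011 [382. 304.]
0.05 -0.011 [317. 332.]
0.05 0.011 [386. 323.]
0.057 -0.011 [321. 350.]
0.057 0.011 [390. 342.]
[[258. 362.]
 [266. 305.]
 [375. 347.]
 [385. 290.]]
```

Call:
jog_arm([
  [0.225,0.09,0.9,0,0,0,-1],
  [0,0,0.9,0,0,0,-1],
  [0,0,0.9,0,0,0,-1],
  [0,0,0.93,0,0,0,-1],
  [0,0,0,0,0,0,-1],
])

```text
time_s: 5.03
ee_pos: [0.4926, 0.11, 0.2208]
ee_rot: [-179.9, 0.0, 87.0]
force: [-0.9, -0.9, -0.5]
gripper_width: 1.002
```

Call:
jog_arm([
  [0,0,0,0,0,0,0],
  [0,0,0,0,0,0,0.2],
  [0,0,0,0,0,0,0.4],
  [0,0,0,0,0,0,0.6],
], force=25)

```text
time_s: 5.37
ee_pos: [0.4938, 0.1105, 0.2234]
ee_rot: [179.9, -0.0, 87.0]
force: [-0.9, -0.2, 0.9]
gripper_width: 0.453
```

Call:
jog_arm([
  [0,0,0,0,0,0,0.65],
  [0,0,0,0,0,0,0.7],
  [0,0,0,0,0,0,0.7],
  [0,0,0,0,0,0,0.7],
])

```text
time_s: 5.7
ee_pos: [0.4933, 0.1105, 0.2223]
ee_rot: [180.0, -0.0, 87.0]
force: [-0.3, -0.5, 0.4]
gripper_width: 0.149
```

```bash
python3 look.py b .492 .11 .09
```

```text
{'time_s': np.float64(5.7), 'ee_pos': array([0.4933, 0.1105, 0.2223]), 'ee_rot': array([ 1.799908e+02, -3.000000e-03,  8.703700e+01]), 'force': array([-0.3157, -0.5435,  0.3947]), 'ft_torque': array([-0.0118, -0.0554, -0.04  ]), 'gripper_width': np.float64(0.1488), 'joint_pos': array([1.127560e+01, 3.142630e+01, 1.139445e+02, 1.200000e-03,
       3.461960e+01, 1.423760e+01])}
scene 285 134
top 179 198
```

View pics/b_scenez.png

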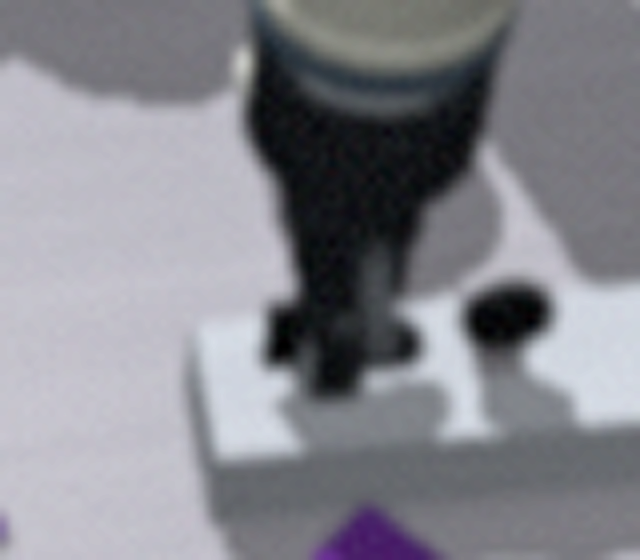

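```bash
python3 - <<'E'
from h import *
R=np.array([[np.cos(a:=np.radians(-3)),-np.sin(a)],[np.sin(a),np.cos(a)]])
def P(x,y,z,c=(.4933,.1105)):
    d=R@[x,y]; return ((proj("scene",[c[0]+d[0],c[1]+d[1],z])[0]-[285,134]+.5)*8-.5).round(1)
for x in(.006,.016): print(x,P(x,-.011,.0493),P(x,.011,.0493),P(x,-.011,.08),P(x,.011,.08))
print("key",P(0.004,-.02,.052),P(.004,.02,.052),P(.004,-.02,.084),P(.004,.02,.084))
E
python3 -c "
import cv2
a=cv2.imread('pics/b_scene.png')[160:195,310:350];cv2.imwrite('pics/b2.png',cv2.convertScaleAbs(cv2.resize(a,None,fx=18,fy=16,interpolation=cv2.INTER_CUBIC),alpha=3))"
```

```text
0.006 [288.2 378.3] [352.9 372.8] [296.2 324.3] [362.2 318.8]
0.016 [292.9 402.6] [357.9 397.2] [301.  348.9] [367.3 343.4]
key [261.4 371. ] [379.2 361.1] [269.2 314.5] [389.5 304.5]
```

View pics/b2.png

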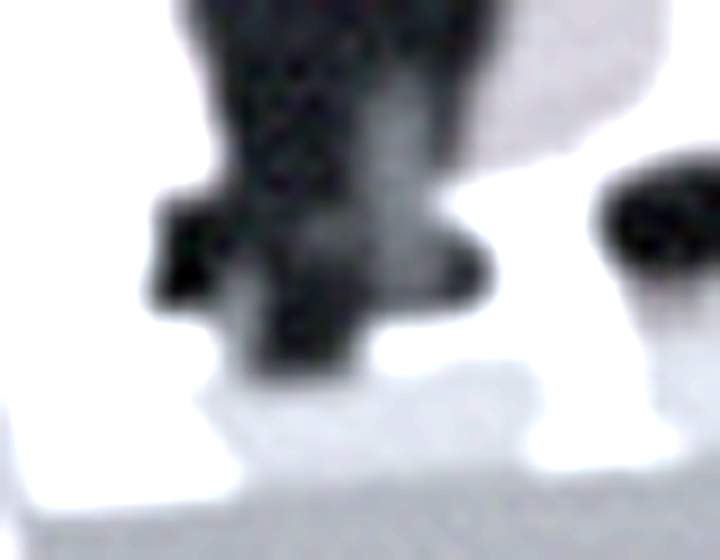

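Call:
jog_arm([
  [0,0,0,0,0,0,0.75],
  [0,0,0,0,0,0,0.8],
  [0,0,0,0,0,0,0.85],
  [0,0,0,0,0,0,1],
  [0,0,0,0,0,0,1],
], force=20)

```text
time_s: 6.22
ee_pos: [0.4932, 0.1105, 0.2221]
ee_rot: [-180.0, 0.0, 87.0]
force: [-1.0, -0.6, 0.9]
gripper_width: 0.09
```

```bash
python3 look.py c .492 .11 .09
```

```text
{'time_s': np.float64(6.2167), 'ee_pos': array([0.4932, 0.1105, 0.2221]), 'ee_rot': array([-1.799806e+02,  2.900000e-03,  8.703910e+01]), 'force': array([-0.9524, -0.6215,  0.9236]), 'ft_torque': array([ 0.0435,  0.1623, -0.0037]), 'gripper_width': np.float64(0.0903), 'joint_pos': array([1.127900e+01, 3.144540e+01, 1.139529e+02, 3.500000e-03,
       3.462120e+01, 1.423710e+01])}
scene 285 134
top 179 198
```

View pics/c_scenez.png

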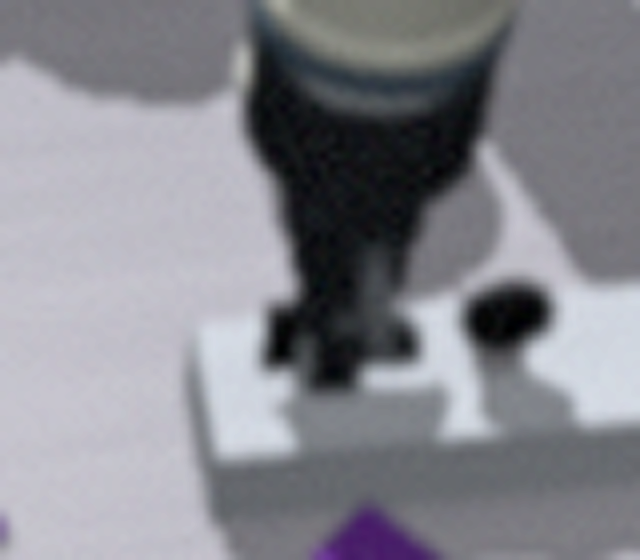

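Call:
jog_arm([
  [0,0,0,0,0,0,1],
  [0,0,0,0,0,0,1],
  [0,0,-0.1,0,0,0,1],
  [0,0,-0.3,0,0,0,1],
  [0,0,-0.6,0,0,0,1],
], force=100)

```text
time_s: 6.73
ee_pos: [0.4929, 0.1104, 0.2417]
ee_rot: [-179.9, 0.0, 87.0]
force: [-0.6, 0.2, -0.4]
gripper_width: 0.083
```

Call:
jog_arm([
  [0,0,-0.8,0,0,0,1],
  [0,0,-1,0,0,0,1],
  [0,0,-1,0,0,0,1],
  [0,0,-1,0,0,0,1],
  [0,0,-1,0,0,0,1],
])

```text
time_s: 7.15
ee_pos: [0.4933, 0.1104, 0.3395]
ee_rot: [180.0, -0.0, 87.0]
force: [0.8, 0.1, -0.6]
gripper_width: 0.076
```

Call:
jog_arm([
  [0,0,-0.8,0,0,0,1],
  [0,0,-0.4,0,0,0,1],
  [0,0,0,0,0,0,1],
  [0,0,0,0,0,0,1],
])

```text
time_s: 7.48
ee_pos: [0.4932, 0.1104, 0.3622]
ee_rot: [180.0, -0.0, 87.0]
force: [-1.2, -0.2, 0.3]
gripper_width: 0.077
```

```bash
python3 look.py d .492 .11 .18
```

```text
{'time_s': np.float64(7.4833), 'ee_pos': array([0.4932, 0.1104, 0.3622]), 'ee_rot': array([ 1.799607e+02, -9.500000e-03,  8.703720e+01]), 'force': array([-1.2332, -0.2206,  0.3442]), 'ft_torque': array([-0.0292,  0.0043, -0.0211]), 'gripper_width': np.float64(0.0769), 'joint_pos': array([ 1.127380e+01,  1.761960e+01,  1.103285e+02, -6.000000e-04,
        5.201140e+01,  1.423700e+01])}
scene 288 112
top 176 196
```

View pics/d_scenez.png

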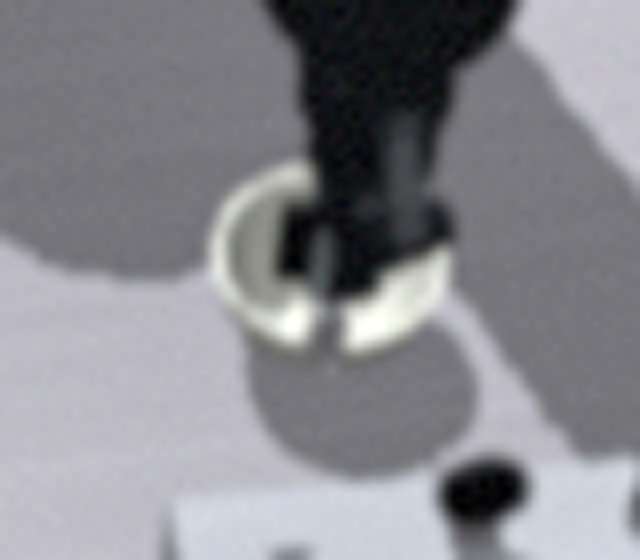

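```bash
python3 - <<'E'
from h import *
import cv2
a=cv2.imread('pics/d_scene.png')[130:160,310:350];cv2.imwrite('pics/d2.png',cv2.convertScaleAbs(cv2.resize(a,None,fx=18,fy=18,interpolation=cv2.INTER_CUBIC),alpha=2))
R=np.array([[np.cos(a:=np.radians(-3)),-np.sin(a)],[np.sin(a),np.cos(a)]])
def P(x,y,z,c=(.4932,.1104)):
    d=R@[x,y]; return ((proj("scene",[c[0]+d[0],c[1]+d[1],z])[0]-[310,130]+.5)*18-.5).round(0)
t=.146
for n,w,z in(("tip",.003,t),("tap",.006,t+.006),("blade top",.006,t+.026),("stem",.008,t+.034),("bow b",.02,t+.046),("bow t",.02,t+.078)): print(n,P(.002,-w,z),P(.002,w,z))
for x in(.006,.016): print("finger",P(x,-.011,.1892),P(x,.011,.1892))
E
```

```text
tip [309. 497.] [352. 493.]
tap [292. 472.] [377. 465.]
blade top [306. 382.] [392. 375.]
stem [297. 346.] [412. 337.]
bow b [218. 297.] [509. 274.]
bow t [240. 144.] [537. 121.]
finger [287. 328.] [446. 316.]
finger [299. 386.] [459. 373.]
```

View pics/d2.png

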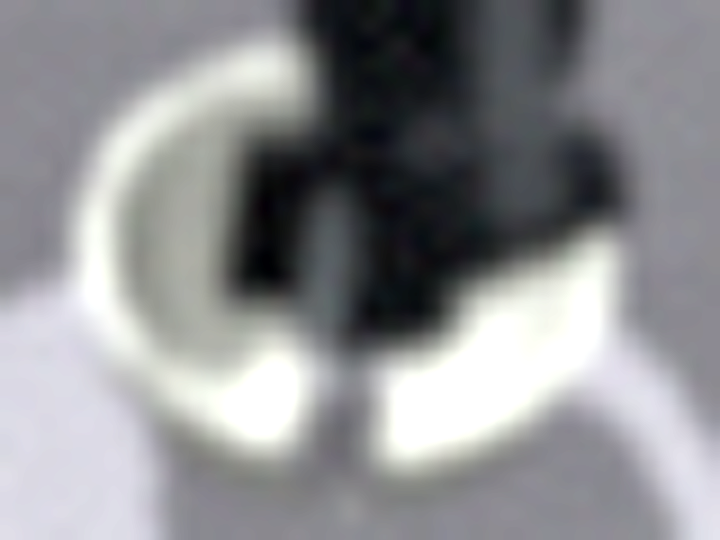

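```bash
python3 - <<'E'
import cv2
a=cv2.imread('pics/d_scene.png')[190:232,175:231];cv2.imwrite('pics/e1.png',cv2.convertScaleAbs(cv2.resize(a,None,fx=14,fy=14,interpolation=cv2.INTER_CUBIC),alpha=1.7))
a=cv2.imread('pics/d_top.png')[190:232,297:353];cv2.imwrite('pics/e2.png',cv2.convertScaleAbs(cv2.resize(a,None,fx=14,fy=14,interpolation=cv2.INTER_CUBIC),alpha=1.7))
E
```

```text
(no output)
```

View pics/e1.png

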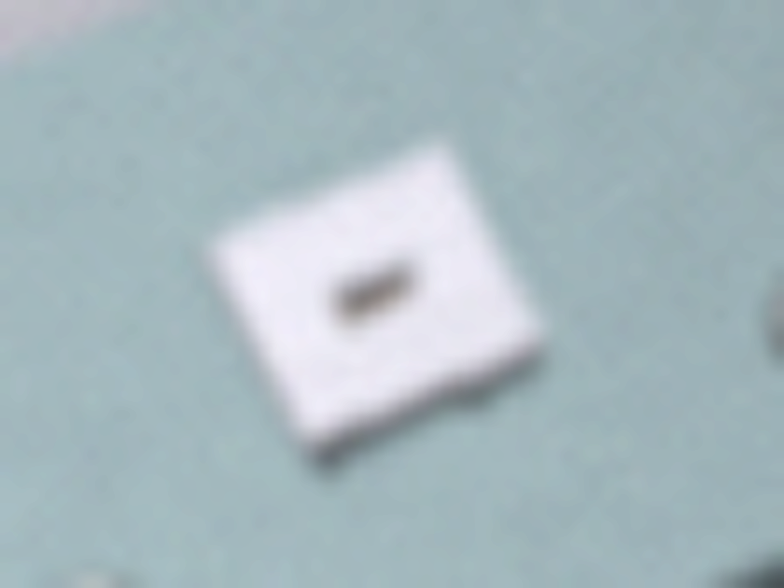

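View pics/e2.png

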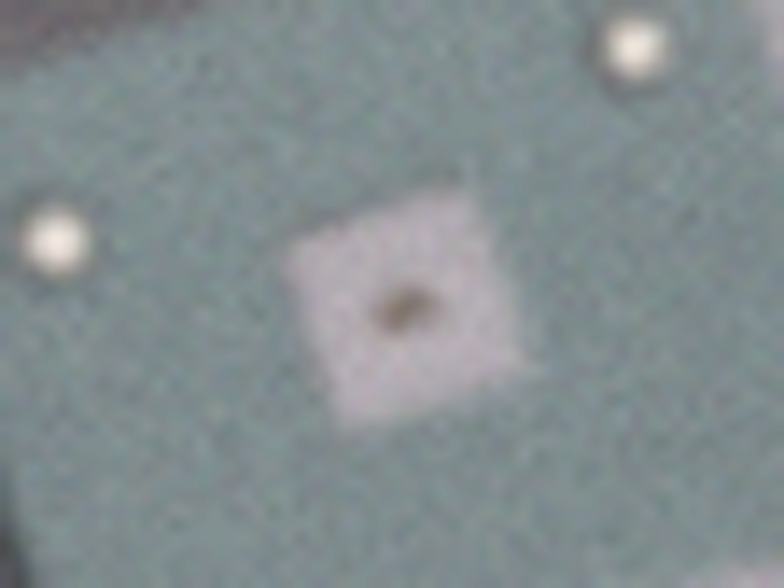

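```bash
python3 - <<'E'
from h import *
np.set_printoptions(precision=4,suppress=True)
e1=lambda p:crop(p,175,190,14);e2=lambda p:crop(p,297,190,14)
A=[("scene",e1([(210,245),(442,140),(545,328),(305,440)])),("top",e2([(345,425),(287,243),(462,185),(527,367)]))]
S=[("scene",e1([(373,291)])),("top",e2([(405,309)]))]
sl=None
def corners(p,yaw,order):
    c,s=np.cos(yaw),np.sin(yaw);R=np.array([[c,-s],[s,c]]);return np.c_[p+(R@(np.array(order).T*.023)).T,np.full(4,.085)]
O={"scene":[(-1,-1),(-1,1),(1,1),(1,-1)],"top":[(-1,1),(1,1),(1,-1),(-1,-1)]}
for (n,p),(_,s) in zip(A,S):
    r=least_squares(lambda q:(proj(n,corners(q[:2],q[2],O[n]))-p).ravel(),[.565,-.222,.32])
    print(n,r.x[:2],np.degrees(r.x[2]),np.abs(r.fun).max(),"slot",back(n,s,.085))
E
```

```text
scene [ 0.5645 -0.2212] 19.1989772932437 0.3680860199546885 slot [[ 0.5652 -0.2217  0.085 ]]
top [ 0.5618 -0.2228] 17.621713612874462 0.7318801053607444 slot [[ 0.5609 -0.2227  0.085 ]]
```

Call:
jog_arm([
  [-0.91,0.243,0,0,0,0,1],
  [-0.91,0.243,0,0,0,0,1],
  [-0.91,0.243,0,0,0,0,1],
  [-0.91,0.243,0,0,0,0,1],
  [-0.91,0.243,0,0,0,0,1],
])

```text
time_s: 8.0
ee_pos: [0.5126, 0.0175, 0.3607]
ee_rot: [-179.9, 0.0, 87.1]
force: [-0.2, -0.4, 0.5]
gripper_width: 0.079
```

Call:
jog_arm([
  [-0.91,0.243,0,0,0,0,1],
  [-0.91,0.243,0,0,0,0,1],
  [-0.91,0.243,0,0,0,0,1],
  [-0.91,0.243,0,0,0,0,1],
  [-0.91,0.243,0,0,0,0,1],
])

```text
time_s: 8.42
ee_pos: [0.5322, -0.0747, 0.3607]
ee_rot: [-179.9, -0.0, 87.0]
force: [0.5, 0.8, 0.0]
gripper_width: 0.084
```

Call:
jog_arm([
  [-0.91,0.243,0,0,0,0,1],
  [-0.91,0.243,0,0,0,0,1],
  [-0.91,0.243,0,0,0,0,1],
  [-0.91,0.243,0,0,0,0,1],
  [-0.91,0.243,0,0,0,0,1],
])

```text
time_s: 8.83
ee_pos: [0.5518, -0.1668, 0.3605]
ee_rot: [-179.9, -0.0, 87.0]
force: [-0.2, 0.1, -0.7]
gripper_width: 0.081
```

Call:
jog_arm([
  [-0.91,0.243,0,0,0,0,1],
  [-0.91,0.243,0,0,0,0,1],
  [-0.91,0.243,0,0,0,0,1],
  [0,0,0,0,0,-0.09,1],
  [0,0,0,0,0,-0.09,1],
])

```text
time_s: 9.25
ee_pos: [0.5635, -0.2223, 0.3603]
ee_rot: [-179.9, -0.1, 98.0]
force: [-0.9, 0.4, -0.6]
gripper_width: 0.08
```

Call:
jog_arm([
  [0,0,0,0,0,-0.09,1],
  [0,0,0,0,0,-0.09,1],
  [0,0,0,0,0,0,1],
  [0,0,0,0,0,0,1],
])

```text
time_s: 9.58
ee_pos: [0.5635, -0.2211, 0.3609]
ee_rot: [-179.9, -0.1, 108.5]
force: [-0.1, -0.5, -0.1]
gripper_width: 0.079
```

Call:
jog_arm([
  [0,0,0.87,0,0,0,1],
  [0,0,0.87,0,0,0,1],
  [0,0,0.8,0,0,0,1],
  [0,0,0,0,0,0,1],
  [0,0,0,0,0,0,1],
])

```text
time_s: 10.0
ee_pos: [0.5634, -0.221, 0.3103]
ee_rot: [-179.9, -0.1, 108.5]
force: [0.5, -0.0, -1.0]
gripper_width: 0.079
```

```bash
python3 look.py f .564 -.222 .09; cat > pr.py <<'E'
from h import *
import cv2,sys
n,tag,x0,y0,w,h,s=sys.argv[1],sys.argv[2],*map(int,sys.argv[3:8])
a=cv2.imread(f'pics/{tag}_{n}.png')[y0:y0+h,x0:x0+w];cv2.imwrite(f'pics/{tag}_p.png',cv2.convertScaleAbs(cv2.resize(a,None,fx=s,fy=s,interpolation=cv2.INTER_CUBIC),alpha=2))
S=env.get_state();c=S["ee_pos"];a=np.radians(S["ee_rot"][2]-90);R=np.array([[np.cos(a),-np.sin(a)],[np.sin(a),np.cos(a)]])
def P(x,y,z):
    d=R@[x,y]; return ((proj(n,[c[0]+d[0],c[1]+d[1],z])[0]-[x0,y0]+.5)*s-.5).round(0)
t=c[2]-.2161;print("tip z",t)
for nm,w,z in(("tip",.003,t),("tap",.006,t+.006),("blade top",.006,t+.026),("stem",.008,t+.034),("bow b",.02,t+.046),("bow t",.02,t+.078)): print(nm,P(.002,-w,z),P(.002,w,z))
print("slot exp",((proj(n,[.564,-.222,.085])[0]-[x0,y0]+.5)*s-.5).round())
E
python3 pr.py scene f 183 180 40 40 15
```

```text
{'time_s': np.float64(10.0), 'ee_pos': array([ 0.5634, -0.221 ,  0.3103]), 'ee_rot': array([-1.798838e+02, -1.029000e-01,  1.085363e+02]), 'force': array([ 0.5022, -0.0329, -1.0451]), 'ft_torque': array([0.0118, 0.0381, 0.0243]), 'gripper_width': np.float64(0.079), 'joint_pos': array([-2.25450e+01,  2.94434e+01,  9.94678e+01,  1.50000e-03,
        5.12441e+01, -4.10824e+01])}
scene 160 173
top 285 175
tip z 0.09585156343998755
tip [262. 437.] [295. 423.]
tap [241. 425.] [308. 396.]
blade top [226. 359.] [294. 330.]
stem [208. 337.] [300. 298.]
bow b [129. 325.] [361. 229.]
bow t [101. 213.] [339. 115.]
slot exp [277. 456.]
```

View pics/f_p.png

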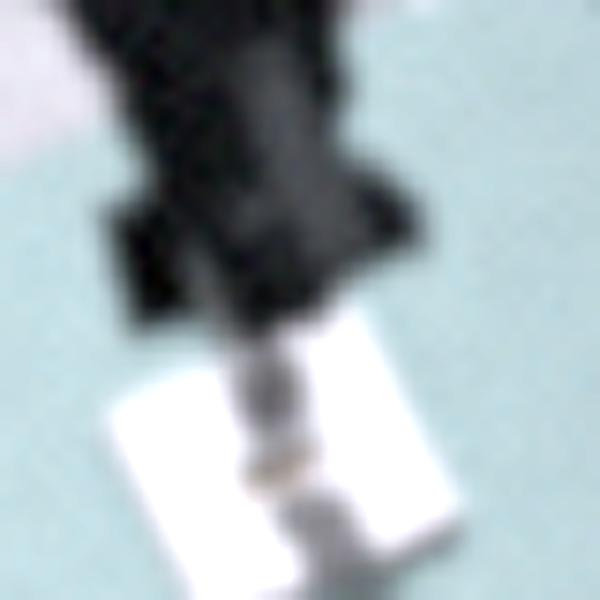

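View pics/f_top.png

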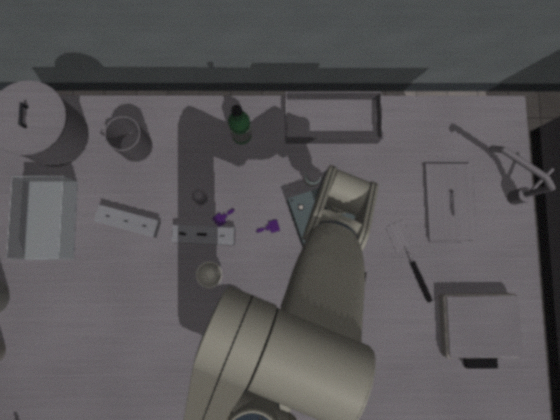

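```bash
python3 - <<'E'
import cv2
a=cv2.imread('pics/f_scene.png')[198:220,193:213];cv2.imwrite('pics/f3.png',cv2.convertScaleAbs(cv2.resize(a,None,fx=27,fy=27,interpolation=cv2.INTER_CUBIC),alpha=1.4))
E
python3 pr.py scene f 193 198 20 22 27
```

```text
tip z 0.09585156343998755
tip [202. 301.] [262. 275.]
tap [163. 279.] [285. 228.]
blade top [136. 160.] [260. 109.]
stem [105. 121.] [270.  52.]
bow b [-38. 100.] [379. -74.]
bow t [ -88. -102.] [ 340. -278.]
slot exp [230. 335.]
```

View pics/f3.png

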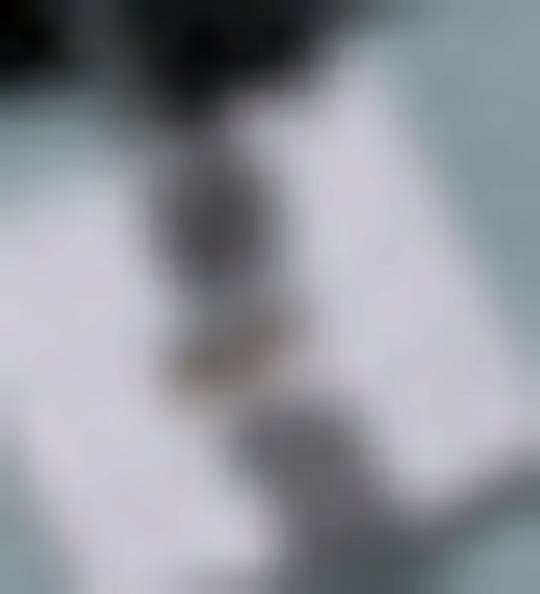

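Call:
jog_arm([
  [-0.045,0.01,0,0,0,0,1],
  [0,0,0.2,0,0,0,1],
  [0,0,0.2,0,0,0,1],
  [0,0,0.1,0,0,0,1],
  [0,0,0,0,0,0,1],
])

```text
time_s: 10.52
ee_pos: [0.564, -0.2219, 0.3008]
ee_rot: [-180.0, -0.0, 108.6]
force: [-0.2, -0.1, -1.6]
gripper_width: 0.082
```

Call:
jog_arm([
  [0,0,0.1,0,0,0,1],
  [0,0,0.1,0,0,0,1],
  [0,0,0.05,0,0,0,1],
  [0,0,0,0,0,0,1],
])

```text
time_s: 10.85
ee_pos: [0.564, -0.222, 0.296]
ee_rot: [-180.0, -0.0, 108.6]
force: [-1.3, -0.6, -1.6]
gripper_width: 0.078
```

Call:
jog_arm([
  [0,0,0.1,0,0,0,1],
  [0,0,0.1,0,0,0,1],
  [0,0,0.1,0,0,0,1],
  [0,0,0,0,0,0,1],
])

```text
time_s: 11.18
ee_pos: [0.5639, -0.2219, 0.2897]
ee_rot: [-179.9, -0.0, 108.6]
force: [-3.3, -1.0, -1.5]
gripper_width: 0.081
```

```bash
python3 look.py g .564 -.222 .09;python3 pr.py scene g 183 180 40 40 15
```

```text
{'time_s': np.float64(11.1833), 'ee_pos': array([ 0.5639, -0.2219,  0.2897]), 'ee_rot': array([-1.799443e+02, -3.910000e-02,  1.086392e+02]), 'force': array([-3.303 , -1.0472, -1.4548]), 'ft_torque': array([-0.1506,  0.5852,  0.0068]), 'gripper_width': np.float64(0.0807), 'joint_pos': array([-2.26058e+01,  3.11565e+01,  9.99115e+01, -9.70000e-03,
        4.89997e+01, -4.12386e+01])}
scene 160 173
top 285 175
tip z 0.07367297930310743
tip [274. 507.] [307. 493.]
tap [253. 495.] [319. 467.]
blade top [238. 431.] [306. 403.]
stem [221. 410.] [311. 372.]
bow b [143. 400.] [371. 304.]
bow t [116. 291.] [350. 194.]
slot exp [277. 456.]
```

View pics/g_p.png

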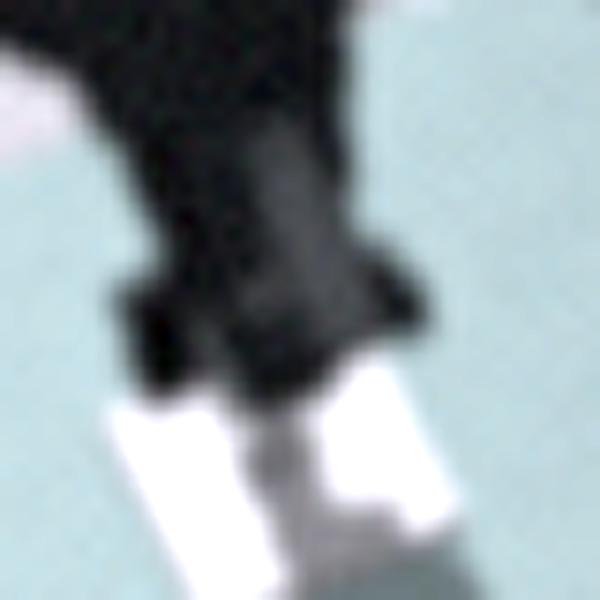

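Call:
jog_arm([
  [0,-0.025,0,0,0,0,1],
  [0,0,0.05,0,0,0,1],
  [0,0,0.1,0,0,0,1],
  [0,0,0,0,0,0,1],
])

```text
time_s: 11.62
ee_pos: [0.5637, -0.222, 0.2871]
ee_rot: [-180.0, -0.0, 108.6]
force: [-2.3, 0.9, 0.1]
gripper_width: 0.079
```

Call:
jog_arm([
  [0,-0.01,0.1,0,0,0,1],
  [0,0,0.1,0,0,0,1],
  [0,0,0,0,0,0,1],
])

```text
time_s: 11.87
ee_pos: [0.5636, -0.2221, 0.2829]
ee_rot: [180.0, -0.0, 108.6]
force: [-2.0, 2.2, -1.4]
gripper_width: 0.079
```

Call:
jog_arm([
  [0,0,0.1,0,0,0,1],
  [0,0,0.1,0,0,0,1],
  [0,0,0,0,0,0,1],
])

```text
time_s: 12.12
ee_pos: [0.5636, -0.2221, 0.2795]
ee_rot: [180.0, -0.0, 108.6]
force: [-2.8, 2.3, 3.4]
gripper_width: 0.08
```

Call:
jog_arm([
  [0.015,-0.01,0.1,0,0,0,1],
  [0,0,0.1,0,0,0,1],
  [0,0,0,0,0,0,1],
])

```text
time_s: 12.37
ee_pos: [0.5635, -0.222, 0.2763]
ee_rot: [180.0, 0.0, 108.6]
force: [-4.8, 3.8, 8.2]
gripper_width: 0.082
```

Call:
jog_arm([
  [0,0,0.1,0,0,0,1],
  [0,0,0.1,0,0,0,1],
  [0,0,0,0,0,0,1],
])

```text
time_s: 12.62
ee_pos: [0.5636, -0.222, 0.2737]
ee_rot: [179.9, 0.0, 108.6]
force: [-8.6, 3.8, 20.8]
gripper_width: 0.079
```

Call:
jog_arm([
  [0.01,-0.02,0,0,0,0.03,1],
  [0,0,0.05,0,0,-0.06,1],
  [0,0,0,0,0,0.06,1],
  [0,0,0.05,0,0,-0.06,1],
  [0,0,0,0,0,0.03,1],
])

```text
time_s: 13.03
ee_pos: [0.5633, -0.222, 0.2713]
ee_rot: [179.9, 0.1, 108.8]
force: [-5.7, 4.0, 15.0]
gripper_width: 0.079
```

Call:
jog_arm([
  [0.01,-0.01,0.05,0,0,0.03,1],
  [0,0,0.05,0,0,-0.06,1],
  [0,0,0,0,0,0.06,1],
  [0,0,0.05,0,0,-0.06,1],
  [0,0,0,0,0,0.03,1],
])

```text
time_s: 13.45
ee_pos: [0.5631, -0.222, 0.2672]
ee_rot: [179.9, 0.1, 108.8]
force: [-1.5, 2.9, 6.5]
gripper_width: 0.081
```

Call:
jog_arm([
  [0,0,0.05,0,0,0.03,1],
  [0,0,0.05,0,0,-0.06,1],
  [0,0,0,0,0,0.06,1],
  [0,0,0,0,0,-0.03,1],
  [0,0,0,0,0,0,1],
])

```text
time_s: 13.87
ee_pos: [0.5633, -0.222, 0.2669]
ee_rot: [179.9, 0.1, 108.7]
force: [-7.9, 1.4, 21.6]
gripper_width: 0.078
```

```bash
python3 look.py i .564 -.222 .09;python3 pr.py scene i 183 180 40 40 15
```

```text
{'time_s': np.float64(13.8667), 'ee_pos': array([ 0.5633, -0.222 ,  0.2669]), 'ee_rot': array([1.798741e+02, 1.004000e-01, 1.087096e+02]), 'force': array([-7.9481,  1.4179, 21.6184]), 'ft_torque': array([0.5632, 1.4054, 0.0015]), 'gripper_width': np.float64(0.0784), 'joint_pos': array([-2.263750e+01,  3.300380e+01,  1.005141e+02,  1.080000e-02,
        4.632130e+01, -4.135470e+01])}
scene 160 173
top 285 175
tip z 0.05086360671704318
tip [288. 574.] [321. 560.]
tap [268. 563.] [333. 535.]
blade top [254. 501.] [320. 473.]
stem [237. 481.] [326. 443.]
bow b [160. 471.] [384. 376.]
bow t [134. 366.] [364. 270.]
slot exp [277. 456.]
```

View pics/i_p.png

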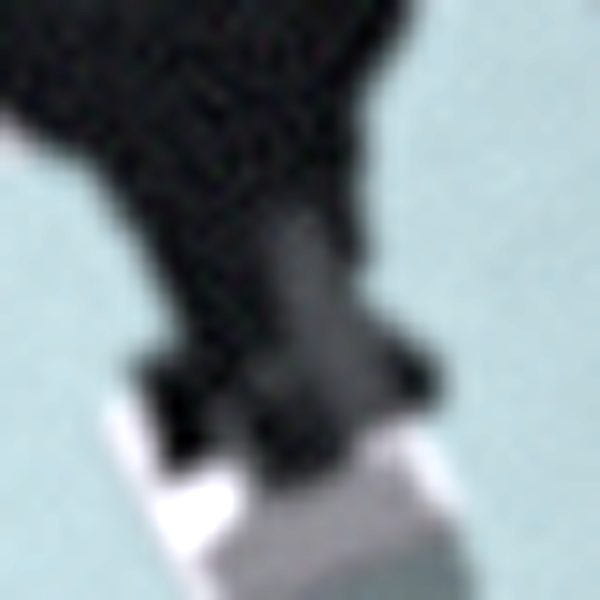

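Call:
jog_arm([
  [0,-0.03,-0.01,0,0,0,1],
  [0,0,0,0,0,0,1],
])

```text
time_s: 14.13
ee_pos: [0.563, -0.2222, 0.267]
ee_rot: [179.8, 0.1, 108.6]
force: [-5.0, 4.8, 19.5]
gripper_width: 0.075
```

Call:
jog_arm([
  [0,0,0,0,0,0.05,1],
  [0,0,0,0,0,0.05,1],
  [0,0,0,0,0,0.05,1],
  [0,0,0,0,0,0.05,1],
  [0,0,0,0,0,0,1],
])

```text
time_s: 14.55
ee_pos: [0.5631, -0.2221, 0.267]
ee_rot: [179.8, 0.1, 96.5]
force: [-4.7, 4.1, 19.5]
gripper_width: 0.077
```

```bash
cat > st.py <<'E'
from h import *
s_=env.get_state(); print({k:np.round(s_[k],4).tolist() for k in("time_s","ee_pos","ee_rot","force","ft_torque","gripper_width")})
E
python3 st.py
```

```text
{'time_s': 14.55, 'ee_pos': [0.5631, -0.2221, 0.267], 'ee_rot': [179.7891, 0.0772, 96.4784], 'force': [-4.6955, 4.1163, 19.4638], 'ft_torque': [0.9441, 0.8693, 0.0843], 'gripper_width': 0.0775}
```

Call:
jog_arm([
  [0,0,0,0,0,0.08,1],
  [0,0,0,0,0,0.08,1],
  [0,0,0,0,0,0.08,1],
  [0,0,0,0,0,0.08,1],
  [0,0,0,0,0,0.08,1],
])

```text
time_s: 14.97
ee_pos: [0.5633, -0.2222, 0.267]
ee_rot: [179.7, 0.0, 72.4]
force: [-4.2, 3.0, 18.2]
gripper_width: 0.077
```

```bash
python3 st.py
```

```text
{'time_s': 14.9667, 'ee_pos': [0.5633, -0.2222, 0.267], 'ee_rot': [179.7237, 0.002, 72.4154], 'force': [-4.1635, 2.966, 18.2024], 'ft_torque': [0.7135, 0.6864, 0.167], 'gripper_width': 0.0773}
```

Call:
jog_arm([
  [0,0,0,0,0,0.08,1],
  [0,0,0,0,0,0.08,1],
  [0,0,0,0,0,0.08,1],
  [0,0,0,0,0,0.08,1],
  [0,0,0,0,0,0.08,1],
])

```text
time_s: 15.38
ee_pos: [0.5633, -0.2222, 0.267]
ee_rot: [179.8, -0.1, 48.4]
force: [-3.5, 3.7, 17.6]
gripper_width: 0.08
```

Call:
jog_arm([
  [0,0,0,0,0,0.08,1],
  [0,0,0,0,0,0.08,1],
  [0,0,0,0,0,0.08,1],
  [0,0,0,0,0,0.08,1],
  [0,0,0,0,0,0,1],
])

```text
time_s: 15.8
ee_pos: [0.5634, -0.2224, 0.2671]
ee_rot: [179.8, -0.2, 29.2]
force: [-3.0, 3.0, 17.4]
gripper_width: 0.079
```

```bash
python3 st.py
```

```text
{'time_s': 15.8, 'ee_pos': [0.5634, -0.2224, 0.2671], 'ee_rot': [179.7694, -0.201, 29.1947], 'force': [-2.9775, 3.0075, 17.3906], 'ft_torque': [0.6436, 0.5912, 0.0848], 'gripper_width': 0.0785}
```

Call:
jog_arm([
  [0,0,0,0,0,0.04,1],
  [0,0,0,0,0,0.04,1],
  [0,0,0,0,0,0,1],
])

```text
time_s: 16.05
ee_pos: [0.5635, -0.2224, 0.2671]
ee_rot: [179.8, -0.2, 24.5]
force: [-3.2, 2.2, 17.7]
gripper_width: 0.08
```

```bash
python3 st.py
```

```text
{'time_s': 16.05, 'ee_pos': [0.5635, -0.2224, 0.2671], 'ee_rot': [179.7749, -0.2203, 24.5309], 'force': [-3.1664, 2.1853, 17.7287], 'ft_torque': [0.5762, 0.6007, 0.1111], 'gripper_width': 0.08}
```

Call:
jog_arm([
  [0,0,0,0,0,0.04,1],
  [0,0,0,0,0,0.04,1],
  [0,0,0,0,0,0,1],
])

```text
time_s: 16.3
ee_pos: [0.5635, -0.2225, 0.2671]
ee_rot: [179.8, -0.2, 19.7]
force: [-3.4, 2.5, 16.9]
gripper_width: 0.076
```

```bash
python3 st.py
```

```text
{'time_s': 16.3, 'ee_pos': [0.5635, -0.2225, 0.2671], 'ee_rot': [179.7889, -0.2345, 19.7358], 'force': [-3.4376, 2.5219, 16.8871], 'ft_torque': [0.5036, 0.5765, 0.0963], 'gripper_width': 0.0756}
```

Call:
jog_arm([
  [0,0,0,0,0,0.04,1],
  [0,0,0,0,0,0,1],
  [0,0,0,0,0,0,1],
])

```text
time_s: 16.55
ee_pos: [0.5635, -0.2225, 0.2671]
ee_rot: [179.8, -0.2, 17.5]
force: [-2.5, 2.6, 17.0]
gripper_width: 0.078
```

```bash
python3 st.py
```

```text
{'time_s': 16.55, 'ee_pos': [0.5635, -0.2225, 0.2671], 'ee_rot': [179.7962, -0.2395, 17.4549], 'force': [-2.5056, 2.6263, 16.9763], 'ft_torque': [0.4463, 0.6482, 0.1717], 'gripper_width': 0.0779}
```

Call:
jog_arm([
  [0,0,0,0,0,0.04,1],
  [0,0,0,0,0,0,1],
  [0,0,0,0,0,0,1],
])

```text
time_s: 16.8
ee_pos: [0.5635, -0.2226, 0.2671]
ee_rot: [179.8, -0.2, 15.1]
force: [-3.3, 0.5, 17.3]
gripper_width: 0.077
```

```bash
python3 st.py
```

```text
{'time_s': 16.8, 'ee_pos': [0.5635, -0.2226, 0.2671], 'ee_rot': [179.7927, -0.2432, 15.0836], 'force': [-3.2521, 0.4648, 17.2547], 'ft_torque': [0.4563, 0.682, 0.3601], 'gripper_width': 0.0772}
```

Call:
jog_arm([
  [0,0,0,0,0,0.03,1],
  [0,0,0,0,0,0,1],
  [0,0,0,0,0,0,1],
  [0,0,0,0,0,0,1],
])

```text
time_s: 17.13
ee_pos: [0.5635, -0.2226, 0.2671]
ee_rot: [179.8, -0.2, 13.3]
force: [-2.9, 1.1, 17.6]
gripper_width: 0.081
```

```bash
python3 st.py; python3 look.py j .564 -.222 .09;python3 pr.py scene j 175 170 50 50 12
```

```text
{'time_s': 17.1333, 'ee_pos': [0.5635, -0.2226, 0.2671], 'ee_rot': [179.7928, -0.2445, 13.3173], 'force': [-2.9052, 1.1015, 17.5716], 'ft_torque': [0.3228, 0.5718, 0.5112], 'gripper_width': 0.0812}
{'time_s': np.float64(17.1333), 'ee_pos': array([ 0.5635, -0.2226,  0.2671]), 'ee_rot': array([179.7928,  -0.2445,  13.3173]), 'force': array([-2.9052,  1.1015, 17.5716]), 'ft_torque': array([0.3228, 0.5718, 0.5112]), 'gripper_width': np.float64(0.0812), 'joint_pos': array([-2.267470e+01,  3.299500e+01,  1.005094e+02, -3.320000e-02,
        4.617600e+01,  5.403140e+01])}
scene 160 173
top 285 175
tip z 0.05094557837320532
tip [320. 559.] [329. 582.]
tap [313. 533.] [330. 578.]
blade top [301. 484.] [319. 529.]
stem [294. 456.] [318. 516.]
bow b [269. 379.] [329. 532.]
bow t [250. 294.] [310. 448.]
slot exp [318. 485.]
```

View pics/j_p.png

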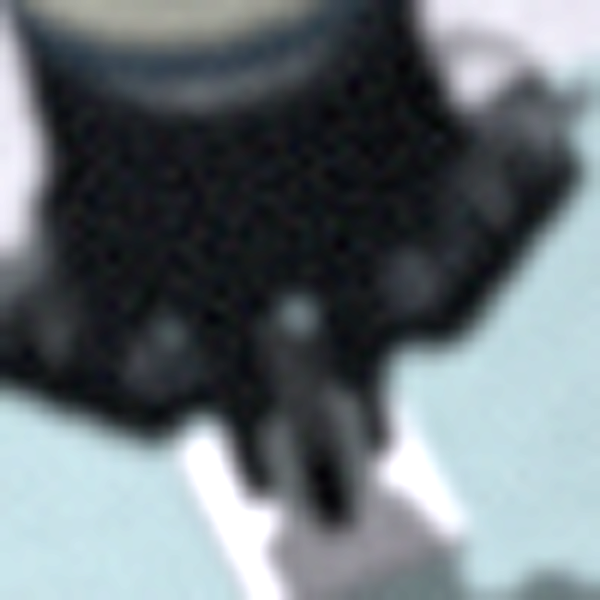

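View pics/j_scene.png

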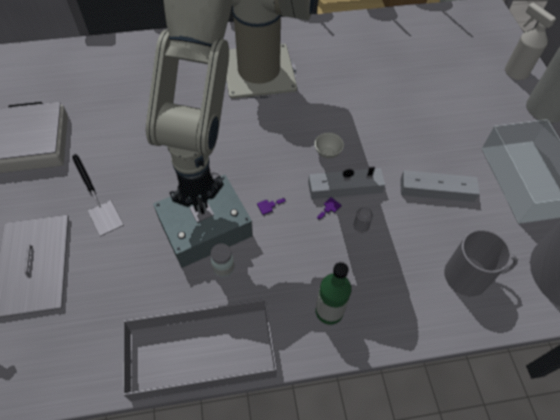

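```bash
python3 -c "
from plant import workorder
print(workorder.hand_in())"; python3 st.py
```

```text
the job is handed in; nothing more can be done
None
the job is handed in; nothing more can be done
```

I took the wide-bow key from the stand's right-hand slot and pushed it home in the gas switch, twisting it to and fro past the sticky pins. I then turned it clockwise to the stop and handed the job in at about 17 s, still gripping and holding it turned.

**Last checks:**
- **Depth:** the tool stopped within about 0.3 mm of the height I predicted for the shoulder resting on the bezel. The upward force rose to about 22 N there, and about 17 N remained during the turn.
- **Turn:** the gripper turned about 95° from the inserted position. The twisting moment rose from about 0.1 to 0.51 N m over the last few degrees, well above the spring's 0.095 N m, so the stop had been reached. There is no direct reading of the plug's angle.
- **Grip:** the grip was set to 100 N and the opening read about 7 mm, which fits the bow's 8 mm thickness.
- **Other things:** the last scene picture shows the round and slim keys still in the stand, and the other items look as they were.

**What disagreed:**
- **Camera offset:** the two cameras differed by 3–5 mm, so I corrected both against the gripped key.
- **Purple look-alike:** the one near the stand moved between pictures, from about (312,208) to (325,210) in the scene view. My path was well above it, and the force readings showed no contact.

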